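# Latch the lidded cutlery box

### The arm

A 6-joint arm with a two-finger parallel gripper is mounted at the origin on the work surface. World frame = base frame: x ahead of the robot, y to its left, z up, the work surface at z = 0. Lengths are in m, angles in degrees, forces in N, time in s.
With the tool pointing down it reaches from about 0.375 to 0.9 m from the base axis. Payload 3.1 kg.
Tool frame: the origin (TCP) lies at the very end of the fingers, on their centre line; the grasp point (between the pads) lies 19 mm behind it; z points along the fingers, y is the line along which they close (so a half turn about z gives the same grasp; the last joint's range is limited). The gripper opens to 87 mm and grips with 3 to 60 N. Pads are 19 mm wide; open, the fingers measure 117 mm over their backs; the gripper's body (75 mm by 190 mm) begins 51 mm behind the grasp point.
Start: joints at [65.289, 30.224, 82.088, -0, 67.689, -10.227], TCP at [0.156, 0.605, 0.223] pointing down, gripper open.
Joint ranges: [-176.69, 176.69], [-43.24, 126.21], [12.49, 139.97], [-82, 262], [0, 151.66], [-163.58, 163.58]. Speed limits (degrees/s): [159.86, 159.86, 180, 180, 180, 180].

### API

Orientations are given as a 3x3 rotation matrix whose columns are the frame's x, y, z axes.
In Python, from rig import bot gives the robot as it stands.
- The arm moves only by the tool move_arm, never from a script. Its argument "increments" is a list of rows, each an object with "xyz": the shift along the tool's x, y, z in mm, a list of three; "roll": the turn about the tool's z in rad; "grip": the opening in per cent of the stroke, from 0 (shut) to 100 (fully open). A call has 1 to 5 rows; each row shifts and turns the commanded pose from where the row before left it, along the tool's axes as they then stand; what a row does not reach is not made up. A row lasts 1/12 s, in which the tool goes at most 41.7 mm and 7.16 degrees, less where a joint would pass 70% of its speed; a pose out of reach is approached as far as the arm can. A call is refused whole if a number of a shift passes 41.7 or a number of a turn 0.125, either way. A call with a gripper value outside its range is refused whole. The fingers move at their own pace and stop on an object; the grip force is fixed at half the most. Time passes only in rows, so rows that do not move let the fingers close. It gives the time, the measured TCP pose, the force, the opening and the grip force at its end, in the units of the state.
- bot.read_state(): the state, without advancing time (a new reading comes with each control period).
- bot.capture(name): name is "side" or "top" or "wrist"; returns (picture, depth): 400x640x3 uint8, red, green, blue; 400x640 float32, m along the optical axis (not along the pixel's ray), 0 where there is no reading.
- bot.camera_model(name): a dict with "intrinsics" (3x3 intrinsics, pixels), "D" ([k1, k2, p1, p2, k3] as OpenCV has them; the pictures are not rectified), "rvec" (rotation vector, rad) and "tvec" (3), from world to camera coordinates, as OpenCV has them; the wrist camera has in their place "tool_from_camera" (4x4, takes a point from camera to tool coordinates, whose origin is the TCP and whose axes are the flange's). Camera axes: x right, y down, z forward; pixel columns grow to the right and rows downward; lengths in m; the calibration is good to about 2 mm. A picture is of the moment at which its call begins: read the wrist's pose just before it. camera_model takes no time and is no camera call.
- bot.hand_in(): hands the job in; it is judged then, once.
Trained networks look in the newest picture that a camera, given by its name, has taken for a name from the list of things; names that differ only in an ending like _2 or _b are one class to them, and where a whole thing is asked for, a point or a joint stands for the part that bears it (a point fixed in the world has none). Each returns a list of dicts, best first, with "conf" (0 to 1); they miss things now and then, are a little off and sometimes report something else, mostly with a low value. They report only what shows in the picture. A call takes as long as a camera call.
- bot.spot_in(label, camera): "at" ([x, y, z] in m, in the coordinates of the camera as it stood for that picture, good to about 4 mm: the middle of the surface that is visible of it).
- bot.trace(label, camera): "mask" (400x640 bool, what is visible of it).
The state is a dict: "time_s": time; "joint_positions": joint angles; "qvel": joint speeds; "tau": joint torques, N m; "position": TCP position; "tcp_rot": TCP orientation; "force": force on the tool from outside, world axes, zero at the start; "moment": the same for the moment, N m; "opening": opening from 0.0 (shut) to 1.0 (fully open); "grasp_force": force on a finger pad.
Only numpy, scipy, OpenCV 4.12 (cv2) and the standard library are available. Lean on these libraries where they do the work, as an engineer would, in place of code of your own. Each camera call takes 0.05 s, during which the arm holds its last target. There are 200 camera calls.

### The job

Shut the cutlery box so that it can be carried out: close the lid down onto its seal, hook the wire loop of the front latch over the keeper on the lid, and press the red lever down flat against the box so that it snaps over and holds the lid tight by itself. Leave the two bowls, the pot and its trivet where they stand.

Things in the scene. Friction and masses are not known exactly. Their poses are not given: they have to be found in the camera images.
- cutlery_box: light grey tub of the cutlery box, 180 (x) by 260 (y) by 80 mm high, fixed on grip feet; 98 mm high with the lid shut. Origin: centre of the underside. The front, with the latch, is the long face at x = -90 mm and looks along -x; the hinge runs along y at the rear. The latch lies on the middle line y = 0 and moves in the x-z plane; a steel plate 5 mm thick, 30 mm wide carries it.
- lid (a joint): hinge of the blue lid, rad: 0 = right down, seal pressed (latched); grows as it opens. A slab 180 by 260 by 16 mm whose underside holds the hinge axis. Stiff hinge (0.4 N m): stays at any angle, starts half open, is pushed down from above near its front. Let go, it rests on the springy seal at about 0.019, front edge 3 to 4 mm high; some 18 N there press it to 0: the latch does that.
- lever (a joint): hinge of the red lever, rad: 0 = shut, hanging flat down the box's front; grows as its free end swings out and up; 1.57 = level, straight out; 2.8 = stop, nearly straight up. Light friction, stays where left. With the loop hooked it turns stiff below about 1 (some 3 N near its end); pressed past about 0.25 it snaps to 0 by itself and stays; left above that it may stop half way.
- loop (a joint): hinge of the wire loop on the lever, rad, relative to the lever: 0 = latched (loop straight up with the lever shut); grows as the loop swings outward, away from the lid. The loop leans outward from upright by (loop - lever). Light friction: it stays where it is left. The loop straddles the lever and swings freely past it.
- loop_end (a point): middle of the cross wire at the outer end of the steel wire loop: the wire that goes behind the keeper's lip. Wire 5 mm thick; two straight side wires, 42.5 mm long and 38 mm apart (43 mm over the outside), join it to the loop's pivot, so the loop can be pinched across its outside; held by the very tips close to the cross wire it turns freely in the grip, held further down it does not.
- loop_pivot (a point): middle of the loop's pivot, which sits on the lever 14 mm along it from the lever's pivot towards the free end and 4.5 mm inward of the pivot line (on the wall side when shut). It therefore swings with the lever on a circle of 14.7 mm; lifting the loop turns the lever up too.
- keeper (a point): black keeper on the lid's front edge: a hook open upward, 24 mm wide. Point: middle of the floor of its crook, 10.5 mm in front of the lid's front face, 4 mm above its underside; axes as the box's when the lid is shut (-x to the front). Crook 11 mm wide front to back; the lip in front is 4 mm thick and 8.5 mm high. The cross wire passes over the lip and drops in behind it, between lip and lid.
- lid_edge (a point): middle of the lid's front edge on its top face, 180 mm from the hinge
- lid_hinge (a point): middle of the lid's hinge axis: x = +90, z = 82 mm in the box's frame
- lever_pivot (a point): middle of the lever's pivot: x = -108, z = 60 mm in the box's frame, 18 mm in front of the front face
- lever_end (a point): near the lever's free end on its outer face (the face that looks up when the lever stands out level), 44 mm along the lever from its pivot. The lever is 53 mm long from its pivot and 26 mm wide; its outer face lies 5 mm outside the pivot line.
- bowl_a: green ceramic bowl, 130 mm across, 55 mm high; origin under its centre; bystander
- bowl_b: green ceramic bowl, 130 mm across, 55 mm high; origin under its centre; bystander
- trivet: bright orange hard silicone trivet, a disc 160 mm across and 8 mm thick, the pot stands on it; origin under its centre; bystander
- pot: small aluminium pot, 136 mm across, 75 mm high, with two black handles reaching 100 mm from its centre; origin under its centre; bystander

How it is judged (in metres and radians):
On the way, in this order (a step that is already met when the one before it is completed fails the run):
1. the lid is down on its seal (value of joint lid below 0.03 rad), for 0.2 s.
2. the loop's cross wire is behind the keeper's lip (x of loop_end in the frame of keeper between -0.0055 and 0.0055 m and z of loop_end in the frame of keeper between -0.002 and 0.008 m), for 0.2 s.
3. the lever is flat down and the lid is pulled tight (all of step 2 and value of joint lever below 0.12 rad and value of joint lid below 0.01 rad), for 0.2 s.
At the end, for the whole second after the job is handed in: Lever flat down (below 0.12 rad), lid pulled tight (below 0.010 rad: front edge within 2 mm), cross wire behind the keeper's lip (within 5.5 mm of the crook's middle front to back, under 8 mm above its floor), holding by itself; bowls, trivet and pot within 30 mm of their start (all of step 3 and distance of each of bowl_a, bowl_b, trivet, pot from where it was at the start of the episode below 0.03 m); the robot touches nothing.
It fails at once if a bowl, the trivet or the pot is shifted by more than 30 mm (distance of any of bowl_a, bowl_b, trivet, pot from where it was at the start of the episode above 0.03 m).
It also fails if it takes over 66 s, if anything falls off the work surface, if the arm or the gripper's body presses on something with over 40 N, if the wrist force passes 120 N, or if a joint passes its speed limit or range.

## Working session

There is one attempt and no reset: what is moved stays moved. The work goes in short steps, Python scripts to look and compute and a tool call to move; the robot and the scene stay as the last step left them, time stands still between calls to the robot, and variables do not carry over. Pictures are saved under pics/ and viewed, at most 10 in all, crops included, and the job is handed in when it is done.

Besides the shell and the picture viewer there is one more tool, called after "Request:" in YAML: its name, and indented under it one key for each argument. move_arm: Moves the arm, as the interface text tells. Its arguments: {"type":"object","properties":{"increments":{"type":"array"}},"required":["increments"]}

```bash
ls; mkdir -p pics; cat > h.py <<'E'
import numpy as np,cv2
from rig import bot
def c2w(cam,p,st=None):
    m=bot.camera_model(cam);p=np.asarray(p,float)
    if cam=="wrist":
        st=st or bot.read_state();T=np.array(m["tool_from_camera"])
        q=p@T[:3,:3].T+T[:3,3]
        return q@np.array(st["tcp_rot"]).T+np.array(st["position"])
    R=cv2.Rodrigues(np.array(m["rvec"],float))[0]
    return (p-np.array(m["tvec"]).ravel())@R
def pts(cam,depth,mask,st=None):
    m=bot.camera_model(cam)
    v,u=np.nonzero(mask&(depth>0));z=depth[v,u]
    n=cv2.undistortPoints(np.stack([u,v],1).astype(float)[:,None],np.array(m["intrinsics"]),np.array(m["D"]))[:,0]
    return c2w(cam,np.c_[n*z[:,None],z],st)
def save(n,im):cv2.imwrite("pics/"+n+".png",im[:,:,::-1])
E
python3 - <<'E'
from h import *
s=bot.read_state();print(s)
for c in("top","side"):
    im,d=bot.capture(c);save(c+"0",im)
    for l in("cutlery_box","lid","lever","loop","keeper","lid_edge","lever_pivot","loop_end","bowl_a","pot"):
        for r in bot.spot_in(l,c)[:2]:print(c,l,round(r["conf"],2),c2w(c,r["at"]).round(4))
a=cv2.imread("pics/top0.png");b=cv2.imread("pics/side0.png")
cv2.imwrite("pics/both.png",cv2.resize(np.vstack([a,b]),(480,600)))
E
```

```text
pics
{'time_s': 0.0, 'joint_positions': array([ 6.52868873e+01,  3.02785545e+01,  8.21580368e+01,  2.82587532e-04,
        6.76903763e+01, -1.02280364e+01]), 'qvel': array([ 0.05462325,  0.05878376, -0.00249948,  0.05172158,  0.06130998,
       -0.0077771 ]), 'tau': array([-4.05590499e-04, -4.40044641e+01, -1.76587307e+01,  6.31407439e-02,
        5.83623501e-02, -1.68936181e-04]), 'position': array([0.15598719, 0.60444207, 0.22156691]), 'tcp_rot': array([[-9.68212169e-01,  2.50128628e-01, -9.30598605e-04],
       [ 2.50130042e-01,  9.68210162e-01, -2.01113331e-03],
       [ 3.97973011e-04, -2.17997441e-03, -9.99997545e-01]]), 'force': array([ 0.26890657, -0.28746768, -0.18224668]), 'moment': array([ 0.00035922, -0.0387062 ,  0.01134135]), 'grasp_force': 0.0, 'opening': 1.001078675964068}
top cutlery_box 0.23 [ 0.5502 -0.0419  0.0514]
top lid 0.85 [0.4763 0.0934 0.1555]
top lever 0.16 [0.474  0.0944 0.1563]
top keeper 0.92 [0.4744 0.0937 0.1583]
top keeper 0.26 [ 0.5553 -0.0536  0.0579]
top lid_edge 0.67 [0.4728 0.4182 0.0224]
top lid_edge 0.56 [0.4722 0.0929 0.1564]
top lever_pivot 0.57 [ 0.5468 -0.0459  0.0571]
top loop_end 0.52 [ 0.5551 -0.0515  0.0596]
top loop_end 0.41 [ 0.6518 -0.3106  0.0044]
top bowl_a 0.9 [0.4767 0.418  0.0235]
top bowl_a 0.87 [ 0.4584 -0.3302  0.0223]
top pot 0.68 [ 0.7089 -0.3583  0.0174]
top pot 0.54 [ 0.5579 -0.0531  0.0565]
side cutlery_box 0.72 [ 0.7088 -0.3424  0.0218]
side cutlery_box 0.68 [0.4883 0.0533 0.0543]
side lid 0.56 [0.4748 0.0677 0.1781]
side lever 0.59 [ 0.5455 -0.0449  0.0538]
side keeper 0.78 [0.4761 0.0678 0.1764]
side lid_edge 0.66 [0.4749 0.0702 0.1794]
side lever_pivot 0.86 [ 0.5429 -0.0384  0.0571]
side bowl_a 0.83 [ 0.4541 -0.3083  0.0238]
side bowl_a 0.67 [0.4755 0.0701 0.1718]
side pot 0.62 [ 0.7089 -0.3391  0.0159]
```

View pics/both.png

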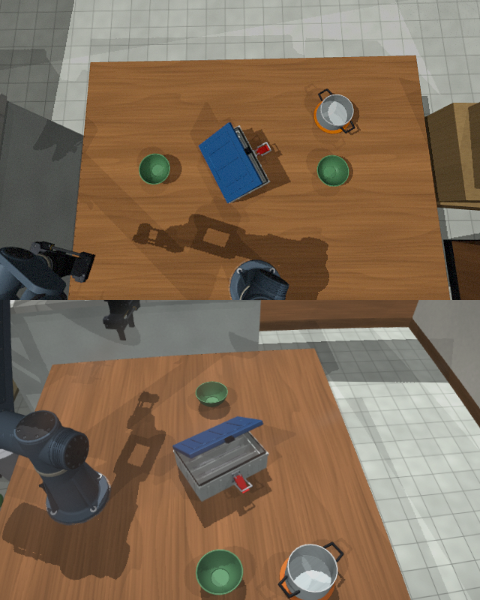

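```bash
python3 - <<'E'
from h import *
P={}
for c in("top","side"):
    im,d=bot.capture(c)
    r=bot.trace("lid",c)
    h=cv2.cvtColor(im,cv2.COLOR_RGB2HSV)
    red=((h[...,0]<7)|(h[...,0]>173))&(h[...,1]>140)&(h[...,2]>60)
    print(c,'red n',red.sum())
    p=pts(c,d,red);print(np.median(p,0),np.percentile(p,[5,95],0).round(3))
    blue=(h[...,0]>100)&(h[...,0]<125)&(h[...,1]>110)
    p=pts(c,d,blue);p=p[p[:,2]>0.07];print('blue',len(p),p.mean(0),p.min(0),p.max(0))
    P[c]=p
p=P["top"]
# top plane by SVD w/ trimming
q=p.copy()
for _ in range(6):
    m=q.mean(0);n=np.linalg.svd(q-m,full_matrices=False)[2][2];n*=np.sign(n[2]) 
    e=abs((q-m)@n);q=q[e<max(0.003,np.percentile(e,90)*.8)] if _<5 else q
print('plane',n,len(q),np.degrees(np.arccos(n[2])),'az',np.degrees(np.arctan2(n[1],n[0])))
rc=cv2.minAreaRect((q[:,:2]*1000).astype(np.float32));print(rc,cv2.boxPoints(rc))
for b in cv2.boxPoints(rc)/1000: print(b,m[2]-((b-m[:2])@n[:2])/n[2])
E
```

```text
top red n 132
[ 0.54412749 -0.03880482  0.04979277] [[ 0.528 -0.061  0.025]
 [ 0.562 -0.019  0.065]]
blue 5261 [0.44170942 0.12540491 0.18097619] [ 0.01940034 -0.40188641  0.07073481] [0.79253219 0.6648766  0.61734932]
side red n 216
[ 0.54318183 -0.03664419  0.05248844] [[ 0.528 -0.063  0.041]
 [ 0.559 -0.018  0.063]]
blue 1933 [0.48529823 0.08640248 0.16152551] [ 0.33566967 -0.01782339  0.09567182] [0.61997107 0.21405137 0.20263901]
plane [0.28880075 0.02327208 0.95710634] 1175 16.84220438777079 az 4.6070415863620795
((321.36053466796875, 30.952972412109375), (584.5750122070312, 153.3136444091797), 18.48729705810547) [[  19.849396   10.971115]
 [  68.464264 -134.43062 ]
 [ 622.8717     50.93483 ]
 [ 574.25684   196.33656 ]]
[0.0198494  0.01097111] 0.2999772077010052
[ 0.06846426 -0.13443062] 0.28884342930514334
[0.6228717  0.05093483] 0.11704734399328554
[0.57425684 0.19633657] 0.12818111942042476
```

```bash
python3 - <<'E'
from h import *
Q=[]
for c in("top","side"):
    im,d=bot.capture(c)
    h=cv2.cvtColor(im,cv2.COLOR_RGB2HSV)
    blue=(h[...,0]>100)&(h[...,0]<125)&(h[...,1]>110)
    p=pts(c,d,blue);p=p[(p[:,2]>0.07)&(p[:,2]<.25)&(abs(p[:,0]-.48)<.2)&(abs(p[:,1]-.09)<.2)]
    q=p
    for _ in range(8):
        m=q.mean(0);n=np.linalg.svd(q-m,full_matrices=False)[2][2];n*=np.sign(n[2])
        q=p[abs((p-m)@n)<0.005]
    print(c,len(p),len(q),m,n,np.degrees(np.arccos(n[2])),'az',np.degrees(np.arctan2(n[1],n[0])))
    # in-plane rect
    ez=n; u=np.cross([0,0,1],n);u/=np.linalg.norm(u);v=np.cross(n,u)
    uv=np.c_[(q-m)@u,(q-m)@v]*1000
    rc=cv2.minAreaRect(uv.astype(np.float32));print(rc)
    for b in cv2.boxPoints(rc)/1000: print((m+b[0]*u+b[1]*v).round(4))
    Q.append(q)
    v0=blue*255
E
```

```text
top 4731 4591 [0.47293291 0.09558851 0.15232119] [-0.26490588  0.52253097  0.8104235 ] 35.86267048087247 az 116.88349765975255
((-3.0894546508789062, -5.624542236328125), (182.5255126953125, 258.1122741699219), 89.76488494873047)
[0.5558 0.2252 0.0959]
[0.3252 0.1092 0.0953]
[ 0.3914 -0.0231  0.2022]
[0.622  0.0929 0.2028]
side 1934 1825 [0.47973693 0.08805089 0.15926234] [-0.25979498  0.51889937  0.81440163] 35.47176090084065 az 116.59554487142098
((-1.4776229858398438, -16.357818603515625), (182.5736083984375, 256.1134033203125), 89.36393737792969)
[0.5577 0.2238 0.0976]
[0.3277 0.1113 0.096 ]
[ 0.3925 -0.0226  0.2019]
[0.6225 0.09   0.2036]
```

```bash
cat >> h.py <<'E'
A=np.radians(116.7);XB=np.array([np.cos(A),np.sin(A),0]);F=-XB;YB=np.array([-np.sin(A),np.cos(A),0])
H=np.array([.4458,.1591,.083]);O=np.array([*(H-.09*XB)[:2],0.001])
def bx(f,y,z):return O+F*f/1e3+YB*y/1e3+np.array([0,0,z/1e3])   # mm, f outward
def inb(p):
    d=np.asarray(p)-O;return np.stack([d@F,d@YB,d[...,2]],-1)*1e3
def plan(waypts,yaws=None,step=40,rollto=None):
    s=bot.read_state();R=np.array(s["tcp_rot"]);yaw=np.arctan2(R[1,1],R[0,1]);p=np.array(s["position"]);k=0
    for w in waypts:
        w=np.array(w);n=int(np.ceil(np.linalg.norm(w-p)*1e3/step));
        if rollto is not None:n=max(n,1)
        for i in range(n):
            y=np.array([np.cos(yaw),np.sin(yaw),0]);z=np.array([0,0,-1.]);x=np.cross(y,z)
            d=(w-p)/(n-i)*1e3;dr=0
            if rollto is not None:
                dr=-((rollto-yaw+np.pi)%(2*np.pi)-np.pi);dr=np.clip(dr,-.12,.12)
            v=[round(float(d@a)) for a in(x,y,z)];dr=round(float(dr),2)
            print(k,dict(xyz=v,roll=dr));k+=1
            p=p+(v[0]*x+v[1]*y+v[2]*z)/1e3;yaw-=dr
        print('--',p.round(4),np.degrees(yaw).round(1))
E
python3 - <<'E'
from h import *
print(bot.camera_model("wrist")["tool_from_camera"],bot.camera_model("wrist")["intrinsics"])
plan([[.156,.605,.30],bx(60,0,300)],rollto=np.radians(26.7))
E
```

```text
[[-4.10161796e-04 -9.66752961e-01 -2.55711840e-01  6.87537592e-02]
 [ 9.99999137e-01 -7.74257166e-05 -1.31128031e-03 -9.23052817e-04]
 [ 1.24788545e-03 -2.55712157e-01  9.66752158e-01 -1.62949654e-01]
 [ 0.00000000e+00  0.00000000e+00  0.00000000e+00  1.00000000e+00]] [[310.82854248   0.         310.47243618]
 [  0.         310.82854248 205.74798016]
 [  0.           0.           1.        ]]
0 {'xyz': [0, 0, -39], 'roll': 0.12}
1 {'xyz': [0, 0, -38], 'roll': 0.12}
-- [0.1563 0.6051 0.2996] 61.8
2 {'xyz': [-33, -19, 0], 'roll': 0.12}
3 {'xyz': [-35, -15, 0], 'roll': 0.12}
4 {'xyz': [-36, -11, 0], 'roll': 0.12}
5 {'xyz': [-37, -6, 0], 'roll': 0.12}
6 {'xyz': [-38, -2, 0], 'roll': 0.12}
7 {'xyz': [-38, 3, 0], 'roll': 0.01}
8 {'xyz': [-38, 3, 0], 'roll': 0.0}
9 {'xyz': [-38, 3, 0], 'roll': 0.0}
10 {'xyz': [-38, 3, 0], 'roll': 0.0}
11 {'xyz': [-38, 3, 0], 'roll': 0.0}
12 {'xyz': [-37, 3, 0], 'roll': 0.0}
13 {'xyz': [-38, 3, 0], 'roll': 0.0}
14 {'xyz': [-37, 3, 0], 'roll': 0.0}
15 {'xyz': [-38, 3, 0], 'roll': 0.0}
16 {'xyz': [-37, 3, 0], 'roll': 0.0}
17 {'xyz': [-38, 4, 0], 'roll': 0.0}
18 {'xyz': [-37, 3, -1], 'roll': 0.0}
19 {'xyz': [-38, 4, 0], 'roll': 0.0}
-- [0.5133 0.0251 0.3006] 26.8
```

Request:
move_arm:
  increments:
    - {"xyz":[0,0,-39],"roll":0.12,"grip":0}
    - {"xyz":[0,0,-38],"roll":0.12,"grip":0}
    - {"xyz":[-33,-19,0],"roll":0.12,"grip":0}
    - {"xyz":[-35,-15,0],"roll":0.12,"grip":0}
    - {"xyz":[-36,-11,0],"roll":0.12,"grip":0}

```text
time_s: 1.82
position: [0.2162, 0.5076, 0.3005]
tcp_rot: [[-0.655, 0.756, 0.002], [0.756, 0.655, 0.002], [0.0, 0.002, -1.0]]
force: [0.9, 0.2, 0.4]
opening: 0.708
grasp_force: 0.0
```

Request:
move_arm:
  increments:
    - {"xyz":[-37,-6,0],"roll":0.12,"grip":0}
    - {"xyz":[-38,-2,0],"roll":0.12,"grip":0}
    - {"xyz":[-38,3,0],"roll":0.01,"grip":0}
    - {"xyz":[-38,3,0],"roll":0,"grip":0}
    - {"xyz":[-38,3,0],"roll":0,"grip":0}

```text
time_s: 2.23
position: [0.3157, 0.3447, 0.2998]
tcp_rot: [[-0.452, 0.892, 0.001], [0.892, 0.452, 0.0], [-0.0, 0.001, -1.0]]
force: [0.2, 0.3, -0.3]
opening: 0.325
grasp_force: 0.0
```

Request:
move_arm:
  increments:
    - {"xyz":[-38,3,0],"roll":0,"grip":0}
    - {"xyz":[-38,3,0],"roll":0,"grip":0}
    - {"xyz":[-38,3,0],"roll":0,"grip":0}
    - {"xyz":[-38,3,0],"roll":0,"grip":0}
    - {"xyz":[-38,3,0],"roll":0,"grip":0}

```text
time_s: 2.65
position: [0.4149, 0.1818, 0.2999]
tcp_rot: [[-0.451, 0.892, 0.001], [0.892, 0.451, 0.0], [-0.0, 0.001, -1.0]]
force: [0.4, 0.5, -0.1]
opening: 0.019
grasp_force: 0.0
```

Request:
move_arm:
  increments:
    - {"xyz":[-38,3,0],"roll":0,"grip":0}
    - {"xyz":[-38,3,0],"roll":0,"grip":0}
    - {"xyz":[-36,3,0],"roll":0,"grip":0}
    - {"xyz":[-20,2,0],"roll":0,"grip":0}
    - {"xyz":[0,0,0],"roll":0,"grip":0}

```text
time_s: 3.07
position: [0.4866, 0.0669, 0.2998]
tcp_rot: [[-0.447, 0.895, 0.003], [0.895, 0.447, -0.002], [-0.003, 0.002, -1.0]]
force: [0.6, 0.2, 0.0]
opening: 0.003
grasp_force: 0.0
```

```bash
python3 - <<'E'
from h import *
s=bot.read_state();print(s["time_s"],inb(s["position"]),s["tcp_rot"][:2,1])
im,d=bot.capture("wrist");save("w1",im)
for l in("lever","loop","keeper","loop_end","lever_end","lid_edge"):
    for r in bot.spot_in(l,"wrist")[:2]:print(l,round(r["conf"],2),inb(c2w("wrist",r["at"],s)).round(1))
for l in("lever","loop"):
  for r in bot.trace(l,"wrist")[:1]:
    q=inb(pts("wrist",d,r["mask"],s));print(l,r["conf"],len(q),np.percentile(q,[3,25,50,75,97],0).round(1))
E
```

```text
3.0667 [ 10.69584488   4.98733511 298.76557206] [0.89465277 0.44675847]
keeper 0.84 [-20.4   1.3 159.1]
lid_edge 0.77 [-21.9  -0.7 158.5]
```

View pics/w1.png

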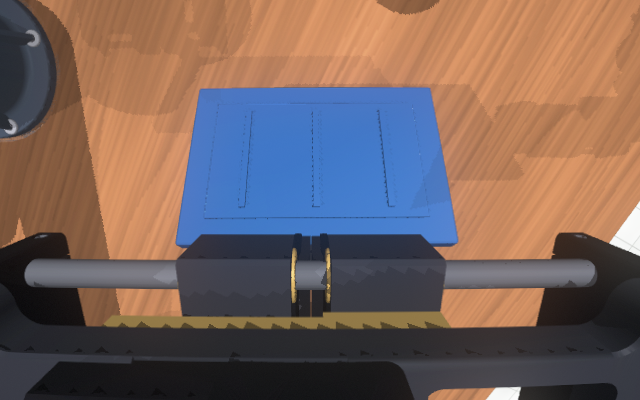

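```bash
python3 - <<'E'
from h import *
a=cv2.imread("pics/side0.png");b=cv2.imread("pics/top0.png")
cv2.imwrite("pics/crop.png",np.hstack([cv2.resize(a[190:270,270:370],(400,320),interpolation=2),cv2.resize(b[150:230,300:400],(400,320),interpolation=2)]))
im,d=bot.capture("side")
h=cv2.cvtColor(im,cv2.COLOR_RGB2HSV)
red=((h[...,0]<7)|(h[...,0]>173))&(h[...,1]>140)&(h[...,2]>60)
print(inb(pts("side",d,red))[::12].round(1))
E
```

```text
[[104.7  -0.9  63.4]
 [110.4  -0.2  62.3]
 [114.1  -6.4  57.8]
 [117.5 -10.1  54.9]
 [121.5 -10.4  55.3]
 [125.8  -7.5  58.5]
 [124.3  -8.6  51.7]
 [126.5  -4.2  53.5]
 [126.3  -4.4  48.9]
 [130.4  -1.8  51.6]
 [134.7  -1.8  52.7]
 [133.2  -0.   47.9]
 [133.8   0.3  44.8]
 [139.1   3.8  49.8]
 [141.1   2.2  46.8]
 [140.   10.   43. ]
 [153.6  -7.1  37.7]
 [155.6   2.9  39.7]]
```

View pics/crop.png

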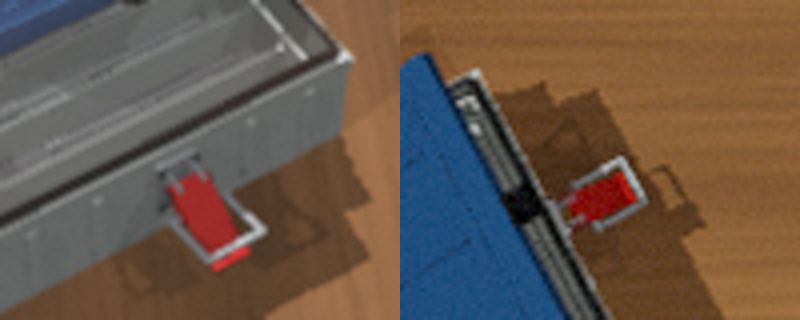

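Request:
move_arm:
  increments:
    - {"xyz":[-24,5,40],"roll":0,"grip":0}
    - {"xyz":[0,0,40],"roll":0,"grip":0}
    - {"xyz":[0,0,13],"roll":0,"grip":0}
    - {"xyz":[0,0,0],"roll":0,"grip":0}

```text
time_s: 3.9
position: [0.4942, 0.054, 0.2076]
tcp_rot: [[-0.451, 0.892, -0.009], [0.892, 0.451, 0.001], [0.005, -0.007, -1.0]]
force: [-0.2, 0.0, -0.4]
opening: 0.005
grasp_force: 0.0
```

```bash
python3 - <<'E'
from h import *
s=bot.read_state();print(inb(s["position"]),s["force"])
E
```

```text
[ 25.60383115   3.95374003 206.57199065] [-0.23853054  0.01206615 -0.40837347]
```

Request:
move_arm:
  increments:
    - {"xyz":[-9,4,10],"roll":0,"grip":0}
    - {"xyz":[-9,0,14],"roll":0,"grip":0}
    - {"xyz":[-9,0,14],"roll":0,"grip":0}
    - {"xyz":[-6,0,11],"roll":0,"grip":0}
    - {"xyz":[-6,0,11],"roll":0,"grip":0}

```text
time_s: 4.32
position: [0.5207, 0.0199, 0.1516]
tcp_rot: [[-0.451, 0.893, 0.005], [0.893, 0.451, -0.001], [-0.003, 0.004, -1.0]]
force: [-0.8, 1.2, 1.0]
opening: 0.003
grasp_force: 0.5
```

Request:
move_arm:
  increments:
    - {"xyz":[-4,0,12],"roll":0,"grip":0}
    - {"xyz":[-4,0,12],"roll":0,"grip":0}
    - {"xyz":[-2,0,9],"roll":0,"grip":0}
    - {"xyz":[-1,0,8],"roll":0,"grip":0}
    - {"xyz":[0,0,2],"roll":0,"grip":0}

```text
time_s: 4.73
position: [0.5231, 0.0106, 0.107]
tcp_rot: [[-0.451, 0.893, -0.001], [0.893, 0.451, 0.0], [0.001, -0.001, -1.0]]
force: [0.6, -0.2, 0.3]
opening: 0.005
grasp_force: 0.4
```

```bash
python3 - <<'E'
from h import *
s=bot.read_state();print(inb(s["position"]),s["force"])
E
```

```text
[ 77.4054555   -2.34835956 106.02704728] [ 0.55353216 -0.15192997  0.30809287]
```

Request:
move_arm:
  increments:
    - {"xyz":[0,0,3],"roll":0,"grip":0}
    - {"xyz":[0,0,2],"roll":0,"grip":0}
    - {"xyz":[0,0,1],"roll":0,"grip":0}
    - {"xyz":[0,0,0],"roll":0,"grip":0}

```text
time_s: 5.07
position: [0.5232, 0.011, 0.1022]
tcp_rot: [[-0.451, 0.892, 0.0], [0.892, 0.451, 0.0], [0.0, 0.0, -1.0]]
force: [-0.3, 0.6, -0.0]
opening: 0.007
grasp_force: 0.0
```

Request:
move_arm:
  increments:
    - {"xyz":[0,0,2],"roll":0,"grip":0}
    - {"xyz":[0,0,1],"roll":0,"grip":0}
    - {"xyz":[0,0,1],"roll":0,"grip":0}
    - {"xyz":[0,0,0],"roll":0,"grip":0}

```text
time_s: 5.4
position: [0.5233, 0.0108, 0.0993]
tcp_rot: [[-0.451, 0.892, 0.001], [0.892, 0.451, -0.0], [-0.001, 0.0, -1.0]]
force: [-2.1, -0.9, 10.0]
opening: 0.001
grasp_force: 4.8
```

Request:
move_arm:
  increments:
    - {"xyz":[0,0,-35],"roll":0,"grip":0}
    - {"xyz":[-35,0,-10],"roll":0,"grip":80}
    - {"xyz":[-38,0,0],"roll":0,"grip":80}
    - {"xyz":[-35,0,5],"roll":0,"grip":80}
    - {"xyz":[0,0,0],"roll":0,"grip":80}

```text
time_s: 5.82
position: [0.5766, -0.0916, 0.1387]
tcp_rot: [[-0.448, 0.894, 0.007], [0.894, 0.448, -0.004], [-0.007, 0.005, -1.0]]
force: [-0.3, -0.1, -1.2]
opening: 0.226
grasp_force: 0.0
```

```bash
python3 - <<'E'
from h import *
s=bot.read_state();print(s["time_s"],inb(s["position"]),s["opening"])
im,d=bot.capture("wrist");save("w2",im)
for l in("lever","loop","keeper","loop_end","lever_end","lid_edge","lever_pivot","loop_pivot"):
    for r in bot.spot_in(l,"wrist")[:2]:print(l,round(r["conf"],2),inb(c2w("wrist",r["at"],s)).round(1))
h=cv2.cvtColor(im,cv2.COLOR_RGB2HSV)
red=((h[...,0]<7)|(h[...,0]>173))&(h[...,1]>140)&(h[...,2]>60)
q=inb(pts("wrist",d,red,s));print(np.percentile(q,[2,25,50,75,98],0).round(1))
print(np.polyfit(q[:,0],q[:,2],1))
blue=(h[...,0]>100)&(h[...,0]<125)&(h[...,1]>110)
q=inb(pts("wrist",d,blue,s));print('lid',np.percentile(q,[.5,50,99.5],0).round(1),np.polyfit(q[:,0],q[:,2],1))
for r in bot.trace("loop","wrist")[:1]:
    q=inb(pts("wrist",d,r["mask"],s));print(r["conf"],len(q),np.percentile(q,[2,25,50,75,98],0).round(1))
np.save("d2.npy",d)
E
```

```text
5.8167 [192.73667411  -4.24026031 137.67856804] 0.22599937358749128
lever 0.92 [137.6  -3.1  51.3]
loop 0.74 [148.9   0.   57.6]
keeper 0.85 [ 75.9  -2.1 102.6]
loop_end 0.68 [152.3  -5.8  58.3]
lever_end 0.83 [132.3  -2.9  56.4]
lid_edge 0.93 [ 76.3  -4.2 102.3]
lid_edge 0.33 [ 90.8  -4.9 106.5]
lever_pivot 0.64 [1.325e+02 1.000e-01 5.360e+01]
loop_pivot 0.68 [147.1  -2.8  66.6]
[[111.2 -13.2  40.6]
 [121.   -7.2  43.7]
 [132.2  -0.9  51.3]
 [145.2   5.5  58.7]
 [157.8  11.6  65.1]]
[ -0.62873988 135.12205167]
lid [[ 5.430e+01 -1.275e+02  9.360e+01]
 [ 7.260e+01 -1.000e-01  1.012e+02]
 [ 9.100e+01  1.262e+02  1.041e+02]] [-6.01076082e-02  1.05558794e+02]
0.58 997 [[121.6 -22.1  50.9]
 [133.6 -18.9  54.4]
 [147.1  -1.8  57.9]
 [158.2  17.3  61.1]
 [161.4  20.6  62.6]]
```

View pics/w2.png

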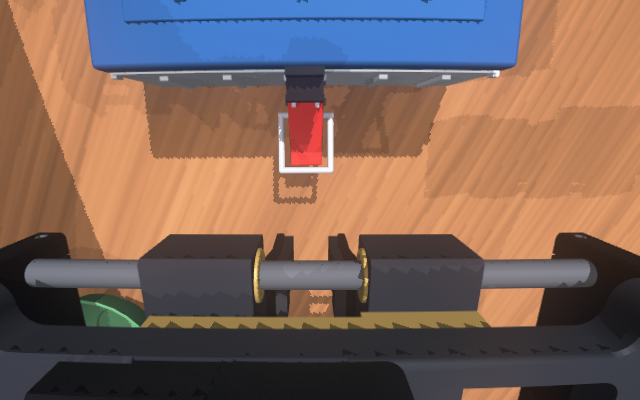

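Request:
move_arm:
  increments:
    - {"xyz":[14,-2,25],"roll":0,"grip":80}
    - {"xyz":[14,-2,25],"roll":0,"grip":80}
    - {"xyz":[0,0,0],"roll":0,"grip":80}

```text
time_s: 6.57
position: [0.5502, -0.0591, 0.0844]
tcp_rot: [[-0.453, 0.892, -0.011], [0.892, 0.453, 0.004], [0.009, -0.008, -1.0]]
force: [-1.4, 0.3, -0.6]
opening: 0.788
grasp_force: 0.0
```

```bash
python3 - <<'E'
from h import *
s=bot.read_state();print(s["time_s"],inb(s["position"]),s["opening"],abs(s["qvel"]).max())
im,d=bot.capture("wrist");save("w3",im)
r=bot.trace("loop","wrist")[0]
q=inb(pts("wrist",d,r["mask"],s));print(r["conf"],len(q),np.percentile(q,[2,25,50,75,98],0).round(1))
w=q[abs(q[:,1])<13];w=w[w[:,0]>145];print('cross',len(w),np.percentile(w,[5,50,95],0).round(1))
k=q[abs(q[:,1])>16];print('side',np.polyfit(k[:,0],k[:,2],1), np.percentile(k,[5,50,95],0).round(1))
E
```

```text
6.5667 [151.90015822   4.75686418  83.39622632] 0.7875837576036003 4.00706707198827
0.69 1364 [[120.6 -22.1  50.7]
 [132.9 -18.8  54.4]
 [146.    1.5  58.1]
 [157.7  17.   61.1]
 [160.8  20.2  62.8]]
cross 255 [[157.3 -11.2  60.1]
 [158.7   1.5  61.6]
 [160.8  11.8  62.9]]
side [ 0.23989032 22.1449967 ] [[121.3 -21.6  51.2]
 [139.8 -17.5  56.6]
 [159.   20.1  61.7]]
```

Request:
move_arm:
  increments:
    - {"xyz":[0,0,0],"roll":0,"grip":80}
    - {"xyz":[0,0,0],"roll":0,"grip":80}

```text
time_s: 6.83
position: [0.5578, -0.0634, 0.0895]
tcp_rot: [[-0.451, 0.893, 0.004], [0.893, 0.451, -0.001], [-0.003, 0.003, -1.0]]
force: [-0.1, -0.6, -0.8]
opening: 0.805
grasp_force: 0.0
```

```bash
python3 - <<'E'
from h import *
s=bot.read_state();print(s["time_s"],inb(s["position"]),s["opening"],abs(s["qvel"]).max(),s["tcp_rot"])
E
```

```text
6.8333 [ 1.59076077e+02 -7.08014523e-02  8.85220495e+01] 0.804746196940043 0.16778768583063203 [[-0.4509059   0.89256307  0.00387688]
 [ 0.89256645  0.4509137  -0.00140123]
 [-0.00299882  0.00282855 -0.9999915 ]]
```

Request:
move_arm:
  increments:
    - {"xyz":[-6,1,13],"roll":0,"grip":80}
    - {"xyz":[0,0,12],"roll":0,"grip":80}
    - {"xyz":[0,0,8],"roll":0,"grip":80}
    - {"xyz":[0,0,0],"roll":0,"grip":80}
    - {"xyz":[0,0,0],"roll":0,"grip":80}

```text
time_s: 7.25
position: [0.5596, -0.0676, 0.0553]
tcp_rot: [[-0.451, 0.893, 0.0], [0.893, 0.451, -0.0], [-0.0, 0.0, -1.0]]
force: [0.5, 1.1, 0.6]
opening: 0.796
grasp_force: 0.0
```

```bash
python3 - <<'E'
from h import *
s=bot.read_state();print(s["time_s"],inb(s["position"]),s["opening"],s["force"],abs(s["qvel"]).max())
im,d=bot.capture("wrist");save("w4",im)
E
```

```text
7.25 [163.64370957   0.18258538  54.27160134] 0.7963002629751177 [0.47655111 1.14633909 0.60574856] 0.6898341016047563
```

View pics/w4.png

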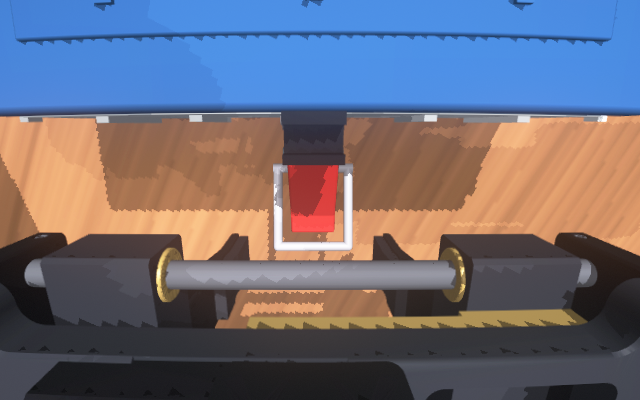

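Request:
move_arm:
  increments:
    - {"xyz":[-1,0,0],"roll":0,"grip":40}
    - {"xyz":[0,0,0],"roll":0,"grip":40}
    - {"xyz":[0,0,0],"roll":0,"grip":40}
    - {"xyz":[0,0,0],"roll":0,"grip":40}
    - {"xyz":[0,0,0],"roll":0,"grip":40}

```text
time_s: 7.72
position: [0.56, -0.0682, 0.0553]
tcp_rot: [[-0.451, 0.892, 0.001], [0.892, 0.451, -0.0], [-0.0, 0.0, -1.0]]
force: [2.2, 0.7, -0.7]
opening: 0.51
grasp_force: 1.5
```

```bash
python3 - <<'E'
from h import *
s=bot.read_state();print(s["time_s"],inb(s["position"]),s["opening"],s["grasp_force"],s["force"])
E
```

```text
7.7167 [1.64384038e+02 7.88972745e-02 5.42778372e+01] 0.5101367936615635 1.4624944422394037 [ 2.19803485  0.69413564 -0.68399181]
```

Request:
move_arm:
  increments:
    - {"xyz":[0,0,0],"roll":0,"grip":30}
    - {"xyz":[0,0,0],"roll":0,"grip":30}
    - {"xyz":[0,0,-4],"roll":0,"grip":30}
    - {"xyz":[0,0,-6],"roll":0,"grip":30}
    - {"xyz":[0,0,0],"roll":0,"grip":30}

```text
time_s: 8.13
position: [0.5607, -0.0681, 0.066]
tcp_rot: [[-0.451, 0.892, 0.002], [0.892, 0.451, -0.0], [-0.001, 0.002, -1.0]]
force: [3.8, 2.1, -2.1]
opening: 0.467
grasp_force: 30.0
```

Request:
move_arm:
  increments:
    - {"xyz":[2,0,-9],"roll":0,"grip":30}
    - {"xyz":[2,0,-8],"roll":0,"grip":30}
    - {"xyz":[5,0,-6],"roll":0,"grip":30}
    - {"xyz":[0,0,0],"roll":0,"grip":30}
    - {"xyz":[0,0,0],"roll":0,"grip":30}

```text
time_s: 8.55
position: [0.5551, -0.0603, 0.0885]
tcp_rot: [[-0.452, 0.892, -0.001], [0.892, 0.452, -0.001], [-0.0, -0.001, -1.0]]
force: [-0.4, -0.2, -0.3]
opening: 0.323
grasp_force: 0.1
```

```bash
python3 - <<'E'
from h import *
s=bot.read_state();print(s["time_s"],inb(s["position"]),s["opening"],s["grasp_force"],s["force"])
im,d=bot.capture("wrist");save("w5",im)
h=cv2.cvtColor(im,cv2.COLOR_RGB2HSV)
red=((h[...,0]<7)|(h[...,0]>173))&(h[...,1]>140)&(h[...,2]>60)
q=inb(pts("wrist",d,red,s));print(len(q),np.percentile(q,[2,25,50,75,98],0).round(1),np.polyfit(q[:,0],q[:,2],1))
E
```

```text
8.55 [155.10561439   0.94248911  87.49366906] 0.3232552679843305 0.13907958869822323 [-0.39577328 -0.20802445 -0.26293372]
2878 [[116.5 -13.3  65.7]
 [125.4  -7.   68.8]
 [135.2  -0.9  71.2]
 [144.9   5.7  73.5]
 [158.   11.7  81.1]] [ 0.12760999 53.36085989]
```

View pics/w5.png

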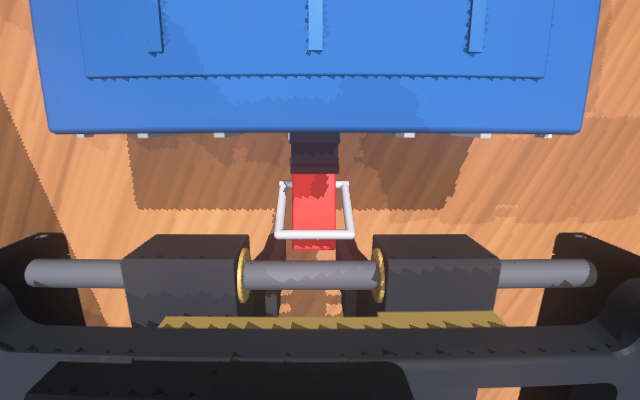

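Request:
move_arm:
  increments:
    - {"xyz":[0,0,0],"roll":0,"grip":80}
    - {"xyz":[0,0,0],"roll":0,"grip":80}
    - {"xyz":[0,0,0],"roll":0,"grip":80}
    - {"xyz":[0,0,0],"roll":0,"grip":80}

```text
time_s: 8.93
position: [0.5552, -0.0602, 0.0876]
tcp_rot: [[-0.451, 0.893, -0.001], [0.893, 0.451, 0.0], [0.001, -0.001, -1.0]]
force: [0.3, -0.4, 1.0]
opening: 0.531
grasp_force: 0.0
```

```bash
cat >> h.py <<'E'
def look(n):
    s=bot.read_state();print(s["time_s"],inb(s["position"]).round(1),s["opening"],s["force"].round(1),abs(s["qvel"]).max())
    im,d=bot.capture("wrist");save(n,im)
    h=cv2.cvtColor(im,cv2.COLOR_RGB2HSV)
    red=((h[...,0]<7)|(h[...,0]>173))&(h[...,1]>140)&(h[...,2]>60)
    q=inb(pts("wrist",d,red,s));print('red',len(q),np.percentile(q,[2,25,50,75,98],0).round(1))
    for r in bot.trace("loop","wrist")[:1]:
        q=inb(pts("wrist",d,r["mask"],s));print('loop',r["conf"],len(q),np.percentile(q,[2,25,50,75,98],0).round(1))
        w=q[abs(q[:,1])<13];print('cross',len(w),np.percentile(w,[5,25,50,75,95],0).round(1))
        k=q[abs(q[:,1])>16];print('side',np.polyfit(k[:,0],k[:,2],1), np.percentile(k,[5,25,50,75,95],0).round(1))
    return im,d,s
E
python3 -c "
from h import *
look('w6')"
```

```text
8.9333 [155.1   0.8  86.6] 0.5305806510911156 [ 0.3 -0.4  1. ] 0.15135502179182722
red 2885 [[116.4 -13.2  66.3]
 [125.6  -7.   68.9]
 [135.2  -0.6  71.3]
 [144.7   6.   73.6]
 [157.7  11.8  81.1]]
loop 0.67 1677 [[123.2 -25.1  -0.4]
 [132.7 -18.3  75. ]
 [140.1  -0.9  92.5]
 [142.2  16.6  98.6]
 [167.3  23.3 100. ]]
cross 482 [[ 1.401e+02 -1.170e+01  7.500e+01]
 [ 1.408e+02 -6.600e+00  9.810e+01]
 [ 1.418e+02  1.000e-01  9.870e+01]
 [ 1.431e+02  6.300e+00  9.930e+01]
 [ 1.473e+02  1.150e+01  1.000e+02]]
side [ -1.25597588 245.8618032 ] [[ 1.238e+02 -2.320e+01 -1.000e-01]
 [ 1.294e+02 -1.970e+01  6.910e+01]
 [ 1.355e+02 -1.730e+01  8.210e+01]
 [ 1.403e+02  1.810e+01  9.300e+01]
 [ 1.626e+02  2.060e+01  9.900e+01]]
```

Request:
move_arm:
  increments:
    - {"xyz":[0,0,-7],"roll":0,"grip":75}
    - {"xyz":[0,0,0],"roll":0,"grip":75}
    - {"xyz":[5,1,0],"roll":0,"grip":75}
    - {"xyz":[6,0,0],"roll":0,"grip":70}
    - {"xyz":[0,0,0],"roll":0,"grip":70}

```text
time_s: 9.45
position: [0.5505, -0.0485, 0.0949]
tcp_rot: [[-0.452, 0.892, -0.002], [0.892, 0.452, 0.001], [0.002, -0.001, -1.0]]
force: [-0.4, -0.1, -0.4]
opening: 0.711
grasp_force: 0.0
```

```bash
python3 -c "
from h import *
look('w7')"
```

```text
9.45 [142.5  -0.2  93.9] 0.7107342651176648 [-0.4 -0.1 -0.4] 0.6773207716545048
red 2242 [[118.6 -13.4  66.3]
 [126.2  -7.3  69. ]
 [134.6  -1.   71. ]
 [143.1   5.9  73.1]
 [155.1  11.6  79.9]]
loop 0.86 1391 [[123.4 -21.9  62.1]
 [132.8 -18.2  81.1]
 [139.8  -0.4  95.5]
 [141.7  16.6  98.7]
 [144.4  20.1  99.9]]
cross 409 [[140.1 -11.7  97.2]
 [140.8  -6.4  98.2]
 [141.8  -0.4  98.8]
 [143.    6.2  99.2]
 [144.3  11.6  99.9]]
side [ 0.12440374 66.14970468] [[123.9 -21.5  63.3]
 [129.3 -19.6  74.2]
 [134.9 -16.9  85.3]
 [139.4  18.   94.2]
 [143.1  20.   99.1]]
```

View pics/w7.png

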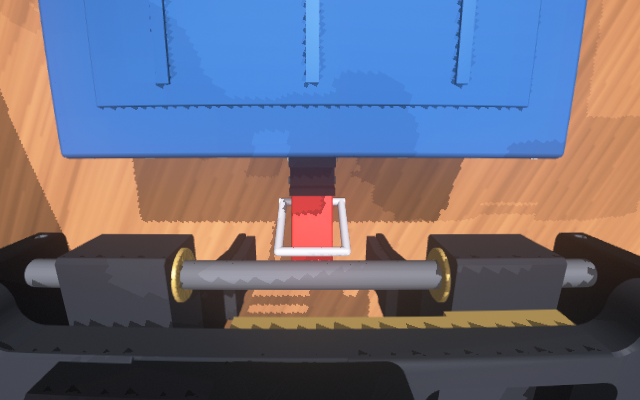

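Request:
move_arm:
  increments:
    - {"xyz":[-1,0,1],"roll":0,"grip":35}
    - {"xyz":[0,0,0],"roll":0,"grip":35}
    - {"xyz":[0,0,0],"roll":0,"grip":35}
    - {"xyz":[0,0,0],"roll":0,"grip":35}
    - {"xyz":[0,0,0],"roll":0,"grip":35}

```text
time_s: 9.97
position: [0.5524, -0.0509, 0.094]
tcp_rot: [[-0.451, 0.893, 0.0], [0.893, 0.451, 0.0], [-0.0, 0.0, -1.0]]
force: [-0.1, -0.4, -0.1]
opening: 0.466
grasp_force: 30.0
```

Request:
move_arm:
  increments:
    - {"xyz":[0,0,0],"roll":0,"grip":35}
    - {"xyz":[3,0,-2],"roll":0,"grip":35}
    - {"xyz":[3,0,-2],"roll":0,"grip":35}
    - {"xyz":[0,0,0],"roll":0,"grip":35}
    - {"xyz":[0,0,0],"roll":0,"grip":35}

```text
time_s: 10.38
position: [0.5496, -0.0453, 0.0983]
tcp_rot: [[-0.452, 0.892, 0.001], [0.892, 0.452, -0.0], [-0.001, 0.0, -1.0]]
force: [1.0, -0.6, -0.3]
opening: 0.468
grasp_force: 30.0
```

Request:
move_arm:
  increments:
    - {"xyz":[3,0,-2],"roll":0,"grip":35}
    - {"xyz":[4,0,-2],"roll":0,"grip":35}
    - {"xyz":[4,0,-2],"roll":0,"grip":35}
    - {"xyz":[4,0,-1],"roll":0,"grip":35}
    - {"xyz":[0,0,0],"roll":0,"grip":35}

```text
time_s: 10.8
position: [0.5426, -0.0313, 0.1057]
tcp_rot: [[-0.451, 0.893, 0.001], [0.893, 0.451, 0.0], [-0.0, 0.001, -1.0]]
force: [0.9, -0.9, 1.8]
opening: 0.468
grasp_force: 30.0
```

```bash
python3 -c "
from h import *
look('w8')"
```

```text
10.8 [123.6  -0.9 104.7] 0.46750076071588487 [ 0.9 -0.9  1.8] 0.5476148523246466
red 1104 [[ 92.  -13.   74.9]
 [121.4  -6.8  78.4]
 [125.1  -0.5  85.6]
 [133.2   5.4  88.8]
 [136.2  11.7 187.9]]
loop 0.73 857 [[114.8 -20.5  71.9]
 [115.8 -14.1 105.8]
 [116.8  -1.1 109.7]
 [118.1  13.5 110.4]
 [119.9  19.2 111.5]]
cross 406 [[115.  -11.4 108.6]
 [115.6  -6.5 109.5]
 [116.5  -0.5 110.1]
 [117.8   6.  110.6]
 [119.1  11.9 111.3]]
side [ -6.26879681 832.39377995] [[115.2 -20.5  71.7]
 [116.1 -18.8  86.3]
 [117.2 -16.7 100.9]
 [118.4  17.6 109.7]
 [119.6  19.2 111. ]]
```

Request:
move_arm:
  increments:
    - {"xyz":[4,0,0],"roll":0,"grip":35}
    - {"xyz":[4,0,0],"roll":0,"grip":35}
    - {"xyz":[4,0,0],"roll":0,"grip":35}
    - {"xyz":[3,0,0],"roll":0,"grip":35}
    - {"xyz":[0,0,0],"roll":0,"grip":35}

```text
time_s: 11.32
position: [0.5343, -0.0175, 0.1046]
tcp_rot: [[-0.452, 0.892, -0.003], [0.892, 0.452, 0.001], [0.002, -0.002, -1.0]]
force: [0.5, -0.6, -0.5]
opening: 0.364
grasp_force: 0.0
```

```bash
python3 -c "
from h import *
look('w9')"
```

```text
11.3167 [107.5   0.3 103.6] 0.3643407018585501 [ 0.5 -0.6 -0.5] 0.7441498997696775
red 857 [[ 76.2 -12.9  78.1]
 [121.4  -7.   81.4]
 [135.6  -0.6 101.1]
 [137.    5.3 103.8]
 [140.2  11.7 187. ]]
loop 0.92 706 [[ 94.8 -19.9  76.5]
 [ 95.8  -9.8 103.3]
 [ 96.9   1.  104. ]
 [ 98.4  12.3 104.5]
 [117.1  19.  105.5]]
cross 415 [[ 9.490e+01 -1.150e+01  1.022e+02]
 [ 9.570e+01 -6.000e+00  1.035e+02]
 [ 9.660e+01  1.000e-01  1.040e+02]
 [ 9.790e+01  6.800e+00  1.045e+02]
 [ 9.920e+01  1.180e+01  1.052e+02]]
side [ -1.56860034 256.67341636] [[ 95.1 -20.3  76.2]
 [ 96.  -18.2  98.8]
 [ 97.5  16.2 103.7]
 [101.8  17.5 104.4]
 [118.4  19.5 105.2]]
```

View pics/w9.png

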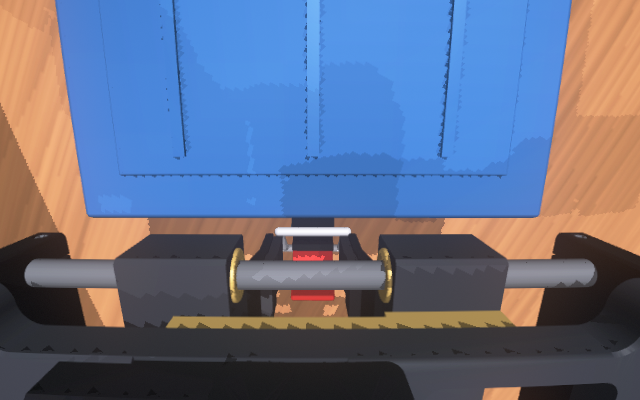

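Request:
move_arm:
  increments:
    - {"xyz":[0,0,-8],"roll":0,"grip":36}
    - {"xyz":[5,0,0],"roll":0,"grip":75}
    - {"xyz":[0,0,0],"roll":0,"grip":75}
    - {"xyz":[0,0,0],"roll":0,"grip":75}
    - {"xyz":[0,0,0],"roll":0,"grip":75}

```text
time_s: 11.83
position: [0.5336, -0.0141, 0.1131]
tcp_rot: [[-0.451, 0.892, -0.0], [0.892, 0.451, -0.0], [-0.0, -0.0, -1.0]]
force: [0.2, 0.7, -0.6]
opening: 0.579
grasp_force: 0.0
```

```bash
python3 -c "
from h import *
look('w10')"
```

```text
11.8333 [104.2  -0.6 112.1] 0.5792240120755674 [ 0.2  0.7 -0.6] 0.2694707297267705
red 746 [[ 72.6 -13.   78.1]
 [121.   -6.9  80.8]
 [123.3  -0.8  83.8]
 [137.    5.3 103.9]
 [140.2  11.6 195.5]]
loop 0.78 756 [[ 94.9 -20.8  72.7]
 [ 96.  -14.7 100. ]
 [ 97.6  -0.8 103.6]
 [101.5  12.7 104.5]
 [120.4  19.5 105.4]]
cross 357 [[ 95.  -11.8 102.5]
 [ 95.7  -6.6 103.4]
 [ 96.8  -0.2 104.1]
 [ 97.8   6.2 104.6]
 [ 99.   11.5 105.3]]
side [ -1.68718231 270.38742052] [[ 95.5 -20.8  72.9]
 [ 97.6 -19.   84.3]
 [104.  -17.1  96.3]
 [112.3  17.5 103.7]
 [120.2  19.4 104.9]]
```

Request:
move_arm:
  increments:
    - {"xyz":[2,0,0],"roll":0,"grip":75}
    - {"xyz":[0,0,5],"roll":0,"grip":75}
    - {"xyz":[0,0,5],"roll":0,"grip":70}
    - {"xyz":[0,0,5],"roll":0,"grip":70}
    - {"xyz":[0,0,0],"roll":0,"grip":70}

```text
time_s: 12.35
position: [0.5319, -0.0123, 0.0967]
tcp_rot: [[-0.451, 0.892, -0.002], [0.892, 0.451, 0.001], [0.002, -0.002, -1.0]]
force: [-0.9, 0.0, 0.6]
opening: 0.704
grasp_force: 0.0
```

```bash
python3 -c "
from h import *
look('w11')"
```

```text
12.35 [1.018e+02 1.000e-01 9.570e+01] 0.7041455512470569 [-0.9  0.   0.6] 0.9868825695727497
red 1174 [[130.5 -13.2  90.5]
 [133.2  -7.2  93.7]
 [134.9  -0.7  98.2]
 [136.4   5.7 102.8]
 [139.5  11.7 105. ]]
loop 0.92 845 [[ 94.8 -21.   80.3]
 [ 95.8 -13.9 102.6]
 [ 97.1  -1.1 103.8]
 [ 98.9  11.7 104.5]
 [114.5  19.1 105.5]]
cross 433 [[ 9.500e+01 -1.180e+01  1.022e+02]
 [ 9.560e+01 -6.000e+00  1.034e+02]
 [ 9.650e+01 -1.000e-01  1.041e+02]
 [ 9.770e+01  6.400e+00  1.046e+02]
 [ 9.910e+01  1.170e+01  1.053e+02]]
side [ -1.78095747 278.86205736] [[ 95.1 -21.1  80.4]
 [ 96.8 -19.2  91.1]
 [ 99.4 -17.3 102.4]
 [107.3  17.3 104.1]
 [114.3  19.2 105. ]]
```

Request:
move_arm:
  increments:
    - {"xyz":[0,0,0],"roll":0,"grip":35}
    - {"xyz":[0,0,0],"roll":0,"grip":35}
    - {"xyz":[0,0,0],"roll":0,"grip":35}
    - {"xyz":[0,0,0],"roll":0,"grip":35}
    - {"xyz":[0,0,0],"roll":0,"grip":35}

```text
time_s: 12.87
position: [0.533, -0.0125, 0.0982]
tcp_rot: [[-0.451, 0.893, 0.001], [0.893, 0.451, -0.0], [-0.0, 0.001, -1.0]]
force: [0.9, 0.5, -0.8]
opening: 0.473
grasp_force: 30.0
```

Request:
move_arm:
  increments:
    - {"xyz":[-2,0,1],"roll":0,"grip":35}
    - {"xyz":[-1,0,2],"roll":0,"grip":35}
    - {"xyz":[0,0,2],"roll":0,"grip":35}
    - {"xyz":[0,0,0],"roll":0,"grip":35}
    - {"xyz":[0,0,0],"roll":0,"grip":35}

```text
time_s: 13.28
position: [0.5343, -0.0151, 0.0928]
tcp_rot: [[-0.451, 0.892, 0.0], [0.892, 0.451, -0.0], [-0.0, 0.0, -1.0]]
force: [1.3, 0.4, -0.2]
opening: 0.469
grasp_force: 30.0
```

```bash
python3 -c "
from h import *
look('w12')"
```

```text
13.2833 [105.4  -0.8  91.8] 0.4691816111812792 [ 1.3  0.4 -0.2] 0.18066075785516705
red 1107 [[139.6 -13.2  77.3]
 [143.3  -7.4  79.1]
 [147.   -1.1  81.3]
 [150.    5.8  84.2]
 [152.6  11.6  87.3]]
loop 0.98 873 [[ 98.  -20.4  67.6]
 [ 98.9 -12.7  96.6]
 [100.3  -1.   98.4]
 [102.2  11.6  99. ]
 [121.4  19.  100.1]]
cross 466 [[ 98.1 -11.7  90. ]
 [ 98.7  -6.3  97.8]
 [ 99.8  -0.4  98.6]
 [100.9   6.   99.1]
 [102.3  11.5  99.8]]
side [ -1.66472082 266.6174623 ] [[ 98.3 -20.6  67.6]
 [ 99.8 -18.7  80.3]
 [104.1 -17.1  95.4]
 [113.3  17.4  98.5]
 [121.8  19.1  99.6]]
```

Request:
move_arm:
  increments:
    - {"xyz":[0,0,2],"roll":0,"grip":35}
    - {"xyz":[0,0,2],"roll":0,"grip":35}
    - {"xyz":[0,0,0],"roll":0,"grip":35}
    - {"xyz":[0,0,0],"roll":0,"grip":35}

```text
time_s: 13.72
position: [0.5343, -0.0151, 0.0889]
tcp_rot: [[-0.451, 0.892, 0.0], [0.892, 0.451, 0.0], [-0.0, 0.0, -1.0]]
force: [-0.1, 1.4, -0.1]
opening: 0.467
grasp_force: 30.0
```

```bash
python3 -c "
from h import *
look('w13')"
```

```text
13.7167 [105.3  -0.8  87.9] 0.46706086126786467 [-0.1  1.4 -0.1] 0.1441625069857271
red 892 [[142.4 -13.5  68. ]
 [145.9  -8.3  69.1]
 [149.8  -3.   69.9]
 [155.    4.8  72.6]
 [158.1  12.1  75. ]]
loop 0.9 850 [[ 97.8 -21.1   0.8]
 [ 98.9 -14.4  92.9]
 [100.3  -0.9  94.5]
 [102.1  11.5  95.2]
 [133.2  19.2  96.2]]
cross 421 [[ 97.9 -11.6  92.9]
 [ 98.6  -6.8  94.2]
 [ 99.6   0.7  94.8]
 [100.8   6.1  95.3]
 [102.2  11.5  96. ]]
side [ -1.92835021 290.04369043] [[ 98.2 -21.2   0.6]
 [ 99.8 -19.2  75.1]
 [105.1 -17.3  89.9]
 [114.4  17.3  94.7]
 [142.   19.2  95.7]]
```

View pics/w13.png

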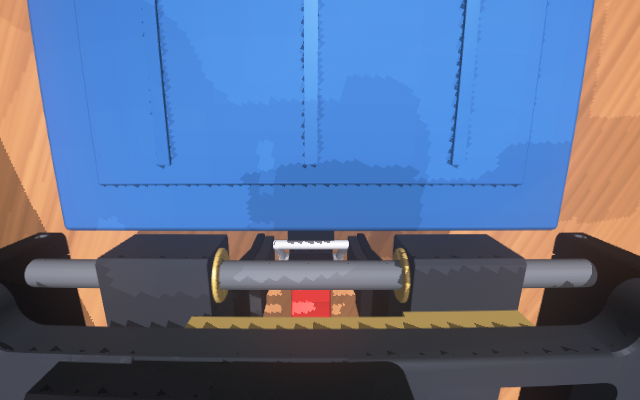

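Request:
move_arm:
  increments:
    - {"xyz":[0,0,1],"roll":0,"grip":65}
    - {"xyz":[0,0,0],"roll":0,"grip":65}
    - {"xyz":[0,0,0],"roll":0,"grip":65}
    - {"xyz":[0,0,-10],"roll":0,"grip":65}
    - {"xyz":[0,0,-20],"roll":0,"grip":65}

```text
time_s: 14.23
position: [0.5321, -0.015, 0.1168]
tcp_rot: [[-0.451, 0.892, -0.006], [0.892, 0.451, 0.001], [0.003, -0.005, -1.0]]
force: [1.1, 0.2, 0.1]
opening: 0.639
grasp_force: 0.0
```

Request:
move_arm:
  increments:
    - {"xyz":[-25,0,0],"roll":0,"grip":0}
    - {"xyz":[-25,0,0],"roll":0,"grip":0}
    - {"xyz":[-20,0,0],"roll":0,"grip":0}
    - {"xyz":[0,0,0],"roll":0,"grip":0}
    - {"xyz":[0,0,0],"roll":0,"grip":0}

```text
time_s: 14.65
position: [0.566, -0.0786, 0.1186]
tcp_rot: [[-0.449, 0.893, 0.001], [0.893, 0.449, -0.0], [-0.0, 0.0, -1.0]]
force: [-0.8, 0.8, -0.6]
opening: 0.356
grasp_force: 0.0
```

```bash
python3 -c "
from h import *
look('w14')"
```

```text
14.65 [176.3  -0.6 117.6] 0.3558517053257211 [-0.8  0.8 -0.6] 2.5433207743051387
red 2743 [[112.8 -13.2  63.8]
 [123.6  -7.   65.9]
 [136.3  -0.8  66.9]
 [148.8   5.9  68.2]
 [160.1  11.6  73.4]]
loop 0.62 1155 [[ 9.880e+01 -2.430e+01 -1.000e-01]
 [ 1.005e+02 -1.790e+01  7.890e+01]
 [ 1.027e+02 -1.900e+00  9.330e+01]
 [ 1.101e+02  1.600e+01  9.440e+01]
 [ 1.225e+02  2.020e+01  9.570e+01]]
cross 401 [[ 98.8 -11.7  93. ]
 [ 99.9  -6.5  93.8]
 [101.   -0.2  94.4]
 [102.2   6.1  94.9]
 [103.2  11.7  95.5]]
side [ -0.92147399 177.69393087] [[ 99.3 -22.    1.2]
 [103.2 -19.7  70. ]
 [108.7 -17.5  81.4]
 [115.3  17.8  92. ]
 [121.8  20.   95. ]]
```

Request:
move_arm:
  increments:
    - {"xyz":[10,0,15],"roll":0,"grip":0}
    - {"xyz":[10,0,15],"roll":0,"grip":0}
    - {"xyz":[0,0,10],"roll":0,"grip":0}
    - {"xyz":[0,0,0],"roll":0,"grip":0}
    - {"xyz":[0,0,0],"roll":0,"grip":0}

```text
time_s: 15.17
position: [0.5564, -0.0593, 0.0777]
tcp_rot: [[-0.452, 0.892, -0.001], [0.892, 0.452, 0.0], [0.001, -0.001, -1.0]]
force: [0.4, 0.4, 0.1]
opening: 0.007
grasp_force: 0.0
```

```bash
python3 -c "
from h import *
s=bot.read_state();print(inb(s['position']),s['opening'],s['force'])"
```

```text
[154.75135714  -0.65245935  76.69527803] 0.0074093754227492516 [0.4080347  0.35315358 0.11137334]
```

Down: to (155,55), then (152,44), then (148,38).

Request:
move_arm:
  increments:
    - {"xyz":[0,0,10],"roll":0,"grip":0}
    - {"xyz":[0,0,7],"roll":0,"grip":0}
    - {"xyz":[1,0,6],"roll":0,"grip":0}
    - {"xyz":[2,0,5],"roll":0,"grip":0}
    - {"xyz":[2,0,4],"roll":0,"grip":0}

```text
time_s: 15.58
position: [0.5558, -0.0564, 0.0459]
tcp_rot: [[-0.451, 0.892, 0.003], [0.892, 0.451, -0.002], [-0.003, 0.002, -1.0]]
force: [2.2, -4.8, 1.7]
opening: 0.006
grasp_force: 1.7
```

Request:
move_arm:
  increments:
    - {"xyz":[2,0,4],"roll":0,"grip":0}
    - {"xyz":[2,0,3],"roll":0,"grip":0}
    - {"xyz":[0,0,0],"roll":0,"grip":0}

```text
time_s: 15.83
position: [0.5522, -0.0512, 0.0384]
tcp_rot: [[-0.451, 0.893, -0.001], [0.893, 0.451, 0.001], [0.001, -0.0, -1.0]]
force: [1.5, -1.6, -0.1]
opening: 0.005
grasp_force: 1.0
```

```bash
python3 -c "
from h import *
look('w15')"
```

```text
15.8333 [145.7  -0.6  37.4] 0.004623458029919474 [ 1.5 -1.6 -0.1] 0.9716383835413653
red 666 [[125.  -12.8  37.3]
 [127.7  -7.   41. ]
 [130.4  -0.7  44.4]
 [133.7   5.   47.4]
 [137.3  11.3  50.5]]
loop 0.91 1538 [[101.9 -21.2  67.5]
 [102.8 -11.6  89. ]
 [103.9  -0.6  89.6]
 [105.2   9.7  90.1]
 [112.3  19.3  91.2]]
cross 942 [[102.  -11.6  88.1]
 [102.8  -6.1  89.1]
 [103.9   0.5  89.7]
 [105.1   6.8  90.2]
 [106.3  11.8  90.8]]
side [ -3.25172764 427.59317693] [[102.1 -23.5   0.5]
 [102.9 -19.5  88.7]
 [104.1 -17.2  89.4]
 [105.5  17.5  90. ]
 [127.7  19.6  90.8]]
```

Request:
move_arm:
  increments:
    - {"xyz":[4,0,2],"roll":0,"grip":0}
    - {"xyz":[4,0,1],"roll":0,"grip":0}
    - {"xyz":[4,0,0],"roll":0,"grip":0}
    - {"xyz":[4,0,0],"roll":0,"grip":0}
    - {"xyz":[0,0,0],"roll":0,"grip":0}

```text
time_s: 16.35
position: [0.5432, -0.0356, 0.0357]
tcp_rot: [[-0.452, 0.892, -0.004], [0.892, 0.452, 0.002], [0.003, -0.003, -1.0]]
force: [0.4, 0.7, 0.5]
opening: 0.006
grasp_force: 0.0
```

```bash
python3 -c "
from h import *
look('w16')"
```

```text
16.35 [127.7   0.5  34.7] 0.006392376104045052 [0.4 0.7 0.5] 0.6783646600931478Traceback (most recent call last):
  File "<string>", line 3, in <module>
    look('w16')
    ~~~~^^^^^^^
  File "h.py", line 41, in look
    q=inb(pts("wrist",d,red,s));print('red',len(q),np.percentile(q,[2,25,50,75,98],0).round(1))
          ~~~^^^^^^^^^^^^^^^^^
  File "h.py", line 14, in pts
    n=cv2.undistortPoints(np.stack([u,v],1).astype(float)[:,None],np.array(m["intrinsics"]),np.array(m["D"]))[:,0]
      ~~~~~~~~~~~~~~~~~~~^^^^^^^^^^^^^^^^^^^^^^^^^^^^^^^^^^^^^^^^^^^^^^^^^^^^^^^^^^^^^^^^^^^^^^^^^^^^^^^^^^^^
cv2.error: OpenCV(4.12.0) /io/opencv/modules/calib3d/src/undistort.dispatch.cpp:347: error: (-215:Assertion failed) CV_IS_MAT(_src) && CV_IS_MAT(_dst) && (_src->rows == 1 || _src->cols == 1) && (_dst->rows == 1 || _dst->cols == 1) && _src->cols + _src->rows - 1 == _dst->rows + _dst->cols - 1 && (CV_MAT_TYPE(_src->type) == CV_32FC2 || CV_MAT_TYPE(_src->type) == CV_64FC2) && (CV_MAT_TYPE(_dst->type) == CV_32FC2 || CV_MAT_TYPE(_dst->type) == CV_64FC2) in function 'cvUndistortPointsInternal'
```

Request:
move_arm:
  increments:
    - {"xyz":[3,0,0],"roll":0,"grip":0}
    - {"xyz":[2,0,0],"roll":0,"grip":0}
    - {"xyz":[0,0,0],"roll":0,"grip":0}
    - {"xyz":[0,0,0],"roll":0,"grip":0}

```text
time_s: 16.73
position: [0.543, -0.0328, 0.036]
tcp_rot: [[-0.451, 0.892, -0.0], [0.892, 0.451, 0.0], [0.0, -0.0, -1.0]]
force: [-0.6, -0.4, -0.4]
opening: 0.005
grasp_force: 0.0
```

Request:
move_arm:
  increments:
    - {"xyz":[-20,0,0],"roll":0,"grip":0}
    - {"xyz":[-35,0,0],"roll":0,"grip":0}
    - {"xyz":[-25,0,-30],"roll":0,"grip":0}
    - {"xyz":[0,0,-40],"roll":0,"grip":0}
    - {"xyz":[0,0,-40],"roll":0,"grip":0}

```text
time_s: 17.15
position: [0.5793, -0.1061, 0.1463]
tcp_rot: [[-0.449, 0.894, -0.002], [0.894, 0.449, 0.001], [0.001, -0.001, -1.0]]
force: [1.3, 0.2, 0.4]
opening: 0.007
grasp_force: 0.0
```

```bash
python3 - <<'E'
from h import *
im,d,s=look("w17")
h=cv2.cvtColor(im,cv2.COLOR_RGB2HSV)
blue=(h[...,0]>100)&(h[...,0]<125)&(h[...,1]>110)
q=inb(pts("wrist",d,blue,s));q=q[abs(q[:,2]-98)<10];print('lid',np.percentile(q,[.5,50,99.5],0).round(1))
a,_=bot.capture("side");b=a[190:270,270:370]
save("fin",np.hstack([cv2.resize(im[:400],(480,300)),cv2.resize(b,(320,300),interpolation=2)]))
E
```

```text
17.15 [ 2.069e+02 -1.000e-01  1.453e+02] 0.006865571577793006 [1.3 0.2 0.4] 58.95391330384756
red 509 [[110.1 -13.1   9.4]
 [113.6  -6.7  15.7]
 [114.3  -0.4  42.2]
 [115.3   5.5  64.8]
 [118.4  12.   66.7]]
loop 0.89 586 [[102.2 -21.3  48.2]
 [103.7 -14.2  89. ]
 [105.   -1.   90. ]
 [106.1  12.7  90.6]
 [107.   19.8  91.9]]
cross 282 [[ 1.024e+02 -1.210e+01  8.900e+01]
 [ 1.032e+02 -6.900e+00  8.980e+01]
 [ 1.044e+02 -1.000e-01  9.030e+01]
 [ 1.056e+02  6.600e+00  9.080e+01]
 [ 1.063e+02  1.200e+01  9.160e+01]]
side [   3.81407672 -324.39593978] [[102.4 -21.3  48.1]
 [104.4 -19.2  66.9]
 [105.8 -16.9  88.3]
 [106.6  17.6  90.2]
 [107.   19.9  90.9]]
lid [[  64.1 -127.6   89.2]
 [  78.2    0.2   97.9]
 [  91.4  126.2  100.4]]
```

View pics/fin.png

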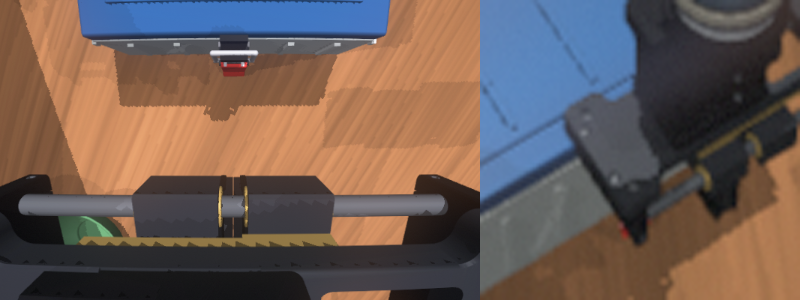

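The wrist view (left, around 233,60) shows the lever flat against the box, the wire over the keeper and the lid tight. I'll let the arm settle, then hand in.

Request:
move_arm:
  increments:
    - {"xyz":[0,0,-20],"roll":0,"grip":0}
    - {"xyz":[0,0,0],"roll":0,"grip":0}
    - {"xyz":[0,0,0],"roll":0,"grip":0}
    - {"xyz":[0,0,0],"roll":0,"grip":0}

```text
time_s: 17.63
position: [0.5783, -0.1039, 0.1646]
tcp_rot: [[-0.451, 0.892, -0.002], [0.892, 0.451, 0.001], [0.002, -0.002, -1.0]]
force: [0.6, 1.0, 0.2]
opening: 0.009
grasp_force: 0.0
```

```bash
python3 -c "
from rig import bot
print(bot.hand_in())"
```

```text
the job is handed in; nothing more can be done
None
```

I handed the job in at about 17.6 s with the lid tight, the wire loop behind the keeper's lip and the red lever snapped flat; hand-in gave no verdict, and I never re-measured the bowls, pot and trivet, though the arm did not go near them.

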